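Fit the T-key to the press's slack pressure screw and bring it to its mark

ROBOT

A 6-joint arm with a two-finger parallel gripper is mounted at the origin on the work surface. World frame = base frame: x ahead of the robot, y to its left, z up, the work surface at z = 0. Lengths are in mm, angles in rad, forces in N, time in s.
With the tool pointing down it reaches from about 275 to 750 mm from the base axis. Payload 10.2 kg.
Tool frame: the origin (TCP) lies at the very end of the fingers, on their centre line; the grasp point (between the pads) lies 19 mm behind it; z points along the fingers, y is the line along which they close (so a half turn about z gives the same grasp; the last joint's range is limited). The gripper opens to 85 mm and grips with 20 to 120 N. Pads are 22 mm wide; open, the fingers measure 114 mm over their backs; the gripper's body (76 mm by 85 mm) begins 54 mm behind the grasp point. The pads swing forward as they close: fully open they stand 13 mm farther back than shut.
Start: joints at [1.042, 0.313, 1.498, -0, 1.331, -0.223], TCP at [158.067, 500.645, 202.394] pointing down, gripper open.
Joint ranges: [-2.94, 2.94], [-0.97, 2.17], [0.19, 2.56], [-1.23, 4.37], [0.02, 3.11], [-2.88, 2.88]. Speed limits (rad/s): [2.39, 2.39, 3.01, 3.14, 3.14, 3.14].

INTERFACE

Orientations are given as a unit quaternion [w, x, y, z].
In Python, from rig import ctrl, vision gives the robot as it stands. The module is installed in compiled form; this text tells all that it offers.
- The arm moves only by the tool play_rows, never from a script. Its arguments are lists of equal length, an entry for each row: "translation": the shift along the tool's x, y, z in m, a list of three; "rotation": the turn, a rotation vector about the tool's x, y, z in rad, a list of three; "gripper": the gripper's target within -1 to 1 (shut at 1, half-way at 0, fully open at -1). A call has 1 to 10 rows; each row is the pose to reach, as a shift and turn from the pose commanded when the call began, along the tool's axes at that moment; what a row does not reach only later rows make up. A row lasts 1/8 s, in which the tool goes at most 62.5 mm and 10.7 degrees, less where a joint would pass 70% of its speed; a pose out of reach is approached as far as the arm can. A call with a gripper value outside its range is refused whole. The fingers move at their own pace and stop on an object; "force" is the grip in N (left out, the last holds). Time passes only in rows, so rows that repeat a pose let the fingers close. It gives the time, the measured TCP pose, the force, the opening and the grip force at its end, in the units of the state.
- ctrl.sense(): the state, without advancing time (a new reading comes with each control period).
- vision.capture(name): name is "side" or "top"; returns a dict with "pixels" (480x640x3 uint8, red, green, blue), "vfov" (degrees; the focal length in pixels is half the picture's height over the tangent of half this angle, whatever the lens; pixels are square), "cx", "cy" (the principal point, pixels), "rvec" (rotation vector, rad) and "tvec" (3), from world to camera coordinates, as OpenCV has them. Camera axes: x right, y down, z forward; pixel columns grow to the right and rows downward; lengths in mm; the calibration is good to about 2 mm. A picture is of the moment at which its call begins. There is no depth.
- ctrl.finish_job(): hands the job in; it is judged then, once.
The state is a dict: "time_s": time; "joints": joint angles; "dq": joint speeds; "tau": joint torques, N m; "eef_pos": TCP position; "ee_rot": TCP orientation; "force": force on the tool from outside, world axes, zero at the start; "wrist_torque": the same for the moment, N m; "grip_width": opening from 0.0 (shut) to 1.0 (fully open); "grip_force": force on a finger pad.
Only numpy, scipy, OpenCV 4.12 (cv2) and the standard library are available. Lean on these libraries where they do the work, as an engineer would, in place of code of your own. Each camera call takes 0.05 s, during which the arm holds its last target. There are 200 camera calls.

TASK

On the little etching press, one pressure screw has its white pointer off the red mark. Take the T-key out of the wooden block, push its socket gently but fully onto that screw's square drive until the spring ball clicks in, then turn the screw clockwise until its pointer stands on the red mark. Leave the key fully home on that screw, and do not force the press or disturb the other screw or the things lying about.

Things in the scene. Friction and masses are not known exactly. Their poses are not given: they have to be found in the camera images.
- key: T-key, dark steel, 0.5 kg, upright in a recess of the wooden block (15 mm deep in it, 2 mm loose all round). Origin: centre of the socket's open mouth at its foot; z up the stem. Socket 34 x 34 x 48 mm high; bore 20 x 20 mm, 35 mm deep, 2 mm mouth chamfer, flats along x and y. Each wall has a window (dimple) 10 mm wide, 8.8 mm high, centred 21 mm above the mouth. Goes on in any quarter turn.
- key_hub (a point): Centre of the key's hub block, 95 mm above the mouth, axes as the key's: the place to grip, across its y faces. Hub 26 (x) by 24 (y) by 26 mm high; the 13 mm thick cross bar with red end balls runs out 86 mm to each side along x; below it the stem is 18 mm thick.
- key_block: Fixed wooden block, 120 (x) by 90 (y) by 40 mm high, origin at the centre of its underside; the key's recess, 38 x 38 mm and 15 mm deep, is centred 22 mm to its -x side. A small steel adapter stands on its other half.
- press: Small green etching press, fixed; origin under its middle on the table; rollers along its y, bed plate along its x (330 mm long, 90 mm high). Star wheel outside its +y cheek, 185 mm high, out to 170 mm from the middle. Flat yoke tops 150 mm above the table, 105 mm to either side of the middle along y; each carries a pressure screw with a dial.
- slack_dial: Fixed black dial with white graduations, 84 mm across, 6 mm thick, flat on one yoke (left or right differs); origin at the centre of its underside. It belongs to the slack screw, whose white pointer stands off the red mark. The red mark is on the dial's rim in its +x direction.
- slack_axis (a point): Point on the slack screw's vertical axis at the dial's upper face; axes as the dial's. Above it the screw's round collar, 54 mm across; its upper face, the shoulder, is 8 to 27 mm above this point as the screw is run in (not measured). On the shoulder stands the 19 x 19 mm square drive, 32 mm long, end chamfered 2.5 mm. Neither gives when pressed. Home: the key's mouth rests on the shoulder.
- slack_screw (a joint): Turn of the slack screw, rad. 0: white pointer on the red mark, the drive's flats along the dial's x and y; negative: short of the mark; grows clockwise seen from above. Starts between -1.15 and -0.55, turns stiffly (0.12 N m) and stays where it is left. The key has about 0.05 rad of play on the drive.
- slack_ball (a joint): Travel of the 9 mm spring ball in one flat of the drive, 21 mm above the shoulder, m. 0: out 3.2 mm; about -0.0015: pressed in by the bore. The mouth meets it 22 mm short of home (first rise of the push); at home it springs out into a window: the click. Load on the drive (the key's 5 N weight included): 10 to 17 N to pass the ball, 3 to 9 N sliding, a dip at the click, then the hard shoulder. Over 30 N strains the press.
- set_dial: The other screw's dial, alike, on the other yoke; its pointer is already on its red mark.
- set_screw (a joint): Turn of the other screw, rad, 0: pointer on its red mark. To be left as it is.
- adapter: Bystander: small steel square-to-round adapter, 20 mm square, 32 mm high, on the key block; origin at its underside.
- ink_jar: Bystander: glass ink jar with black cap, 68 mm across, 75 mm high; origin at its underside.
- ink_tin: Bystander: ink tin with blue label, 84 mm across, 60 mm high; origin at its underside.
- tube_0: Bystander: paint tube with blue band, lying, about 115 mm long, 26 mm high; origin at its underside.
- tube_1: Bystander: paint tube with red band, lying, about 115 mm long, 26 mm high; origin at its underside.
- brayer: Bystander: ink roller (brayer), lying, 100 mm wide, about 170 mm long, 35 mm high; origin at its underside.
Mind the look-alikes: they are no part of the job. Leave any yellow look-alike of the key alone.

How it is judged:
By the outcome, as a careful person would: the job done as asked, in the order asked, and still so for the second after the job is handed in, with the robot touching nothing.
It also fails if it takes over 67 s, if anything falls off the work surface, if the arm or the gripper's body presses on something with over 40 N, if the wrist force passes 120 N, or if a joint passes its speed limit or range.

## Working session

There is one attempt and no reset: what is moved stays moved. The work goes in short steps, Python scripts to look and compute and a tool call to move; the robot and the scene stay as the last step left them, time stands still between calls to the robot, and variables do not carry over. Pictures are saved under pics/ and viewed, at most 10 in all, crops included, and the job is handed in when it is done.

Besides the shell and the picture viewer there is one more tool, called as name(argument=value, ...) on one line, values as JSON. play_rows: Moves the arm, as the interface text tells. Its arguments: {"type":"object","properties":{"translation":{"type":"array"},"rotation":{"type":"array"},"gripper":{"type":"array"},"force":{"type":"number"}},"required":["translation","rotation","gripper"]}

```bash
mkdir -p pics
cat > h.py <<'E'
import numpy as np, cv2
from rig import ctrl, vision
def cap(name, fn=None):
    d=vision.capture(name); 
    if fn: cv2.imwrite('pics/'+fn, cv2.cvtColor(d['pixels'],cv2.COLOR_RGB2BGR))
    f=d['pixels'].shape[0]/2/np.tan(np.radians(d['vfov'])/2)
    d['K']=np.array([[f,0,d['cx']],[0,f,d['cy']],[0,0,1.]]); d['R']=cv2.Rodrigues(np.array(d['rvec'],float))[0]; d['t']=np.array(d['tvec'],float).ravel()
    return d
def ray(d,u,v):
    r=d['R'].T@np.linalg.inv(d['K'])@np.array([u,v,1.]); c=-d['R'].T@d['t']; return c,r/np.linalg.norm(r)
def onz(d,u,v,z):
    c,r=ray(d,u,v); return c+r*(z-c[2])/r[2]
def proj(d,p):
    q=d['K']@(d['R']@np.array(p,float)+d['t']); return q[:2]/q[2]
E
python3 - <<'E'
from h import *
for n in('side','top'):
    d=cap(n,n+'0.png'); print(n,d['vfov'],d['cx'],d['cy'],-d['R'].T@d['t'],d['R'][2], [k for k in d])
print(ctrl.sense())
E
```

```text
side 44.72236169925702 329.6140306023215 238.96846733812916 [  85.3892442  -918.36608912 1029.30396955] [ 0.32038674  0.67761978 -0.6619545 ] ['pixels', 'vfov', 'cx', 'cy', 'rvec', 'tvec', 'K', 'R', 't']
top 47.67264335569404 330.697972940704 239.9188917772469 [ 364.2514052    37.17974855 1371.73222862] [ 0.10438988 -0.02170298 -0.99429962] ['pixels', 'vfov', 'cx', 'cy', 'rvec', 'tvec', 'K', 'R', 't']
{'time_s': 0.1, 'joints': array([ 1.04159832e+00,  3.13374428e-01,  1.49831773e+00,  2.48315113e-05,
        1.33098700e+00, -2.23384056e-01]), 'dq': array([-0.00024007, -0.0001623 , -0.00359501, -0.00079458,  0.00102568,
       -0.00021809]), 'tau': array([ 1.89154780e-03, -4.12904727e+01, -2.60142231e+01, -2.57911324e-04,
        3.06417780e-03, -2.80769780e-05]), 'eef_pos': array([157.9342103 , 500.42982269, 201.9186877 ]), 'ee_rot': array([-2.10844584e-04,  1.52314727e-01,  9.88331892e-01, -5.00808238e-04]), 'force': array([ 0.36678105, -0.47501504,  0.06134498]), 'wrist_torque': array([-0.01384037,  0.06602525,  0.01694318]), 'grip_force': 0.0, 'grip_width': 0.9981521525501231}
```

View pics/top0.png

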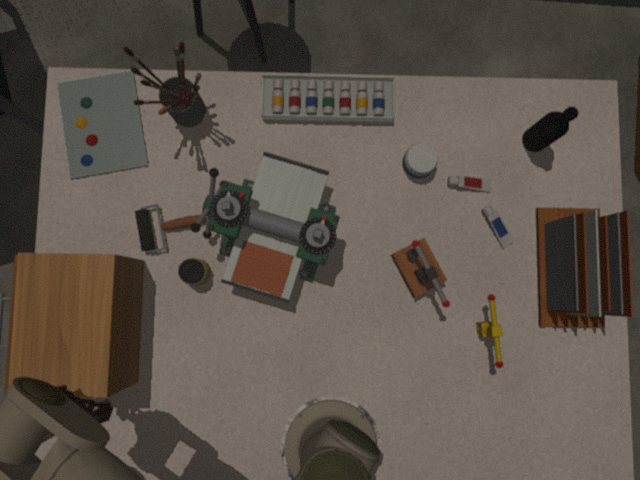

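View pics/side0.png

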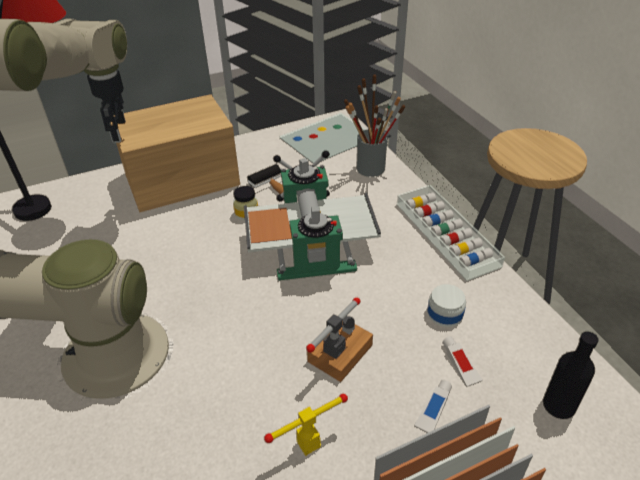

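The top view shows the key at about (430,273) with red balls at (417,244) and (446,303), and the dials at (229,208) and (318,235). Next I'll take crops of the dials and the key.

Run:
```python
import cv2,numpy as np
a=cv2.imread('pics/top0.png'); b=cv2.imread('pics/side0.png')
def c(i,u,v,h,s): 
    r=cv2.resize(i[v-h:v+h,u-h:u+h],(s,s),interpolation=cv2.INTER_CUBIC); return np.clip(r*1.5,0,255).astype('uint8')
o=np.zeros((600,800,3),'uint8')
o[:300,:400]=0
o[0:300,0:300]=c(a,229,208,25,300); o[0:300,300:600]=c(a,318,235,25,300)
o[300:600,0:300]=c(b,304,175,25,300); o[300:600,300:600]=c(b,316,222,25,300)
cv2.imwrite('pics/c1.png',o)
from h import *
for n,i in(('top',a),('side',b)):
    h=cv2.cvtColor(i,cv2.COLOR_BGR2HSV); m=((h[...,0]<6)|(h[...,0]>174))&(h[...,1]>150)&(h[...,2]>60)
    k,l,s,ce=cv2.connectedComponentsWithStats(m.astype('uint8'))
    print(n,[(tuple(ce[j].round(1)),s[j,4]) for j in range(1,k) if s[j,4]>2])
```

```text
top [((np.float64(294.4), np.float64(100.6)), np.int32(73)), ((np.float64(344.8), np.float64(101.7)), np.int32(68)), ((np.float64(91.4), np.float64(139.7)), np.int32(81)), ((np.float64(472.5), np.float64(182.2)), np.int32(123)), ((np.float64(241.1), np.float64(194.3)), np.int32(19)), ((np.float64(324.1), np.float64(217.2)), np.int32(12)), ((np.float64(415.2), np.float64(243.0)), np.int32(28)), ((np.float64(491.1), np.float64(297.0)), np.int32(23)), ((np.float64(445.7), np.float64(303.2)), np.int32(23)), ((np.float64(499.0), np.float64(364.3)), np.int32(25))]
side [((np.float64(33.0), np.float64(10.1)), np.int32(1244)), ((np.float64(355.7), np.float64(121.2)), np.int32(13)), ((np.float64(373.8), np.float64(132.3)), np.int32(79)), ((np.float64(387.3), np.float64(130.8)), np.int32(38)), ((np.float64(313.1), np.float64(135.8)), np.int32(23)), ((np.float64(319.3), np.float64(175.3)), np.int32(17)), ((np.float64(426.4), np.float64(209.7)), np.int32(67)), ((np.float64(333.2), np.float64(222.3)), np.int32(18)), ((np.float64(453.6), np.float64(237.6)), np.int32(74)), ((np.float64(356.9), np.float64(299.9)), np.int32(24)), ((np.float64(310.2), np.float64(347.6)), np.int32(50)), ((np.float64(462.2), np.float64(360.3)), np.int32(212)), ((np.float64(343.6), np.float64(397.2)), np.int32(38)), ((np.float64(268.3), np.float64(438.0)), np.int32(56))]
```

View pics/c1.png

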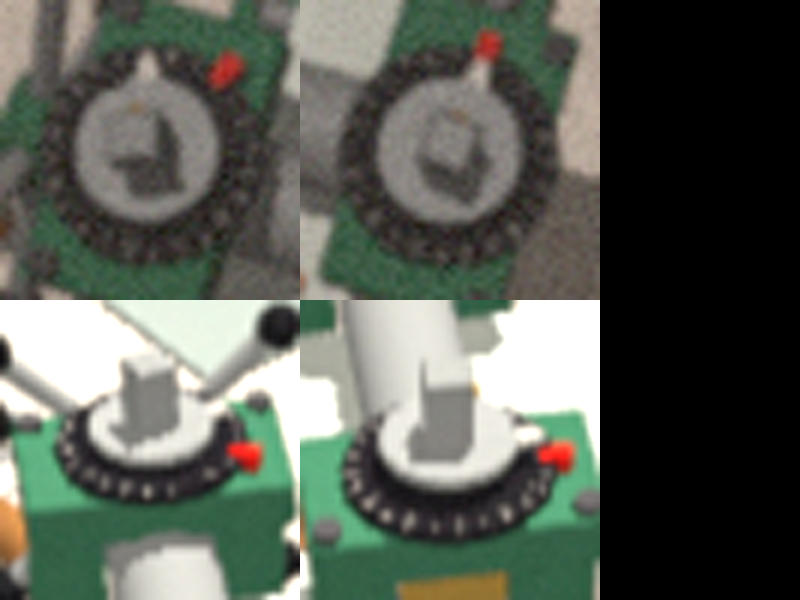

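The slack screw is the left one, at (229,208) in the top view: its pointer stands counter-clockwise of the red mark. Now I'll triangulate.

```bash
cat >> h.py <<'E'
def tri(d1,p1,d2,p2):
    A=[];b=[]
    for d,p in((d1,p1),(d2,p2)):
        c,r=ray(d,*p); M=np.eye(3)-np.outer(r,r); A.append(M);b.append(M@c)
    x=np.linalg.lstsq(np.vstack(A),np.hstack(b),rcond=None)[0]
    return x.round(1), np.round(np.linalg.norm(np.vstack(A)@x-np.hstack(b)),1)
E
python3 - <<'E'
from h import *
T=cap('top');S=cap('side')
k1=tri(T,(415.2,243),S,(356.9,299.9));k2=tri(T,(445.7,303.2),S,(310.2,347.6)); print('balls',k1,k2, (k1[0]+k2[0])/2, np.arctan2(*(k1[0]-k2[0])[[1,0]]))
print('slack red',tri(T,(241.1,194.3),S,(319.3,175.3)),'set red',tri(T,(324.1,217.2),S,(333.2,222.3)))
print('drive top',tri(T,(225.7,204.7),S,(303.5,160.3)))
# dark dial ring + collar fits
for n,d,cs in(('top',T,((229,208),(318,235))),('side',S,((304,178),(316,222)))):
    g=cv2.cvtColor(d['pixels'],cv2.COLOR_RGB2HSV)
    for c in cs:
        m=((g[...,2]<(62 if n=='top' else 75))&(g[...,1]<110)).astype('uint8'); w=np.zeros_like(m); cv2.circle(w,c,22,1,-1); m&=w
        m=cv2.morphologyEx(m,cv2.MORPH_CLOSE,np.ones((3,3)))
        co=max(cv2.findContours(m,cv2.RETR_EXTERNAL,cv2.CHAIN_APPROX_NONE)[0],key=len)
        e=cv2.fitEllipse(cv2.convexHull(co)); print(n,c,e,onz(d,*e[0],156).round(1),'px/mm',d['K'][0,0]/(d['R']@onz(d,*e[0],156)+d['t'])[2])
E
```

```text
balls (array([ 492.5, -187.1,  119.9]), np.float64(1.5)) (array([ 353.8, -257.3,  117.9]), np.float64(0.7)) [ 423.15 -222.2   118.9 ] 0.4685382489497175
slack red (array([593.1, 215.2, 152.9]), np.float64(0.0)) set red (array([542.7,  26.5, 154.5]), np.float64(1.2))
drive top (array([562. , 242.4, 192. ]), np.float64(0.2))
top (229, 208) ((228.9547882080078, 207.97052001953125), (43.617916107177734, 43.854427337646484), 173.08714294433594) [560.8 241.  156. ] px/mm 0.4434837292920504
top (318, 235) ((318.4709167480469, 235.44544982910156), (41.01816177368164, 44.14818572998047), 31.793981552124023) [501.6  38.3 156. ] px/mm 0.44412847326885957
side (304, 178) ((305.587890625, 173.03094482421875), (21.96870994567871, 35.183231353759766), 81.13129425048828) [563.6 235.9 156. ] px/mm 0.3854765724044993
side (316, 222) ((315.5281982421875, 228.51986694335938), (29.67719841003418, 35.73176574707031), 107.98103332519531) [494.6  22.7 156. ] px/mm 0.4331611926812108
```

```bash
cat >> h.py <<'E'
from scipy.spatial.transform import Rotation as Ro
def go(pos,yaw,show=True):
    "shift (m) and rotvec in tool axes to reach TCP pos (mm), tool y at world angle yaw, tool down"
    s=ctrl.sense(); q=s['ee_rot']; R=Ro.from_quat([q[1],q[2],q[3],q[0]])
    y=np.array([np.cos(yaw),np.sin(yaw),0]); z=np.array([0,0,-1.]); G=Ro.from_matrix(np.c_[np.cross(y,z),y,z])
    t=R.inv().apply(np.array(pos)-s['eef_pos'])/1000; r=(R.inv()*G).as_rotvec()
    if show: print('T',t.round(4),'R',r.round(4),'| at',s['eef_pos'].round(1),'F',s['force'].round(1),'t',s['time_s'])
    return t,r
E
python3 -c "
from h import *
go((423,-222,300),-1.102)"
```

```text
T [-0.4702 -0.6093 -0.0976] R [-5.000e-04  8.000e-04  2.367e+00] | at [158.  500.5 202.1] F [0.2 0.1 0.2] t 0.2
```

play_rows(translation=[[0,0,-0.06],[0,0,-0.098],[-0.47,-0.609,-0.098],[-0.47,-0.609,-0.098],[-0.47,-0.609,-0.098],[-0.47,-0.609,-0.098],[-0.47,-0.609,-0.098],[-0.47,-0.609,-0.098],[-0.47,-0.609,-0.098],[-0.47,-0.609,-0.098]], rotation=[[0,0,0.18],[0,0,0.36],[0,0,2.367],[0,0,2.367],[0,0,2.367],[0,0,2.367],[0,0,2.367],[0,0,2.367],[0,0,2.367],[0,0,2.367]], gripper=[-1,-1,-1,-1,-1,-1,-1,-1,-1,-1])

```text
time_s: 1.45
eef_pos: [330.4, 29.2, 300.6]
ee_rot: [0.0, 0.885, 0.466, 0.0]
force: [1.6, 1.0, 0.2]
grip_width: 1.0
grip_force: 0.0
```

```bash
python3 -c "
from h import *
go((423,-222,230),-1.102)"
```

```text
T [-0.1547  0.2185  0.0707] R [ 0.0007 -0.0007  0.5005] | at [330.4  29.2 300.6] F [1.6 1.  0.2] t 1.45
```

play_rows(translation=[[-0.155,0.218,0.07],[-0.155,0.218,0.07],[-0.155,0.218,0.07],[-0.155,0.218,0.07],[-0.155,0.218,0.07],[-0.155,0.218,0.07],[-0.155,0.218,0.07],[-0.155,0.218,0.07]], rotation=[[0,0,0.5],[0,0,0.5],[0,0,0.5],[0,0,0.5],[0,0,0.5],[0,0,0.5],[0,0,0.5],[0,0,0.5]], gripper=[-1,-1,-1,-1,-1,-1,-1,-1])

```text
time_s: 2.45
eef_pos: [423.9, -218.4, 231.0]
ee_rot: [0.0, 0.972, 0.236, 0.0]
force: [0.9, -0.4, 0.2]
grip_width: 0.999
grip_force: 0.0
```

```bash
python3 -c "
from h import *
go((423,-222,101),-1.102)
S=cap('side','s1.png');T=cap('top')
# red balls
for n,d in(('top',T),('side',S)):
    h=cv2.cvtColor(d['pixels'],cv2.COLOR_RGB2HSV); m=((h[...,0]<6)|(h[...,0]>174))&(h[...,1]>150)&(h[...,2]>60)
    k,l,s,ce=cv2.connectedComponentsWithStats(m.astype('uint8'))
    print(n,[(tuple(ce[j].round(1)),s[j,4]) for j in range(1,k) if 5<s[j,4]<90])
i=cv2.cvtColor(S['pixels'],cv2.COLOR_RGB2BGR)[220:400,220:460]; cv2.imwrite('pics/s1c.png',cv2.resize(i,None,fx=3.3,fy=3.3,interpolation=cv2.INTER_CUBIC))
"
```

```text
T [-0.0025  0.0027  0.13  ] R [ 0.0009 -0.0004  0.0081] | at [ 423.9 -218.4  231. ] F [ 0.9 -0.4  0.2] t 2.45
top [((np.float64(294.1), np.float64(100.6)), np.int32(70)), ((np.float64(344.8), np.float64(101.8)), np.int32(70)), ((np.float64(91.4), np.float64(139.5)), np.int32(84)), ((np.float64(241.2), np.float64(194.3)), np.int32(20)), ((np.float64(324.1), np.float64(217.4)), np.int32(11)), ((np.float64(415.3), np.float64(243.1)), np.int32(27)), ((np.float64(499.3), np.float64(364.2)), np.int32(25))]
side [((np.float64(373.8), np.float64(131.9)), np.int32(74)), ((np.float64(387.3), np.float64(130.8)), np.int32(38)), ((np.float64(426.5), np.float64(209.8)), np.int32(68)), ((np.float64(453.7), np.float64(237.4)), np.int32(72)), ((np.float64(356.9), np.float64(299.9)), np.int32(24)), ((np.float64(310.2), np.float64(347.7)), np.int32(49)), ((np.float64(343.6), np.float64(397.2)), np.int32(38)), ((np.float64(267.9), np.float64(437.9)), np.int32(67))]
```

View pics/s1c.png

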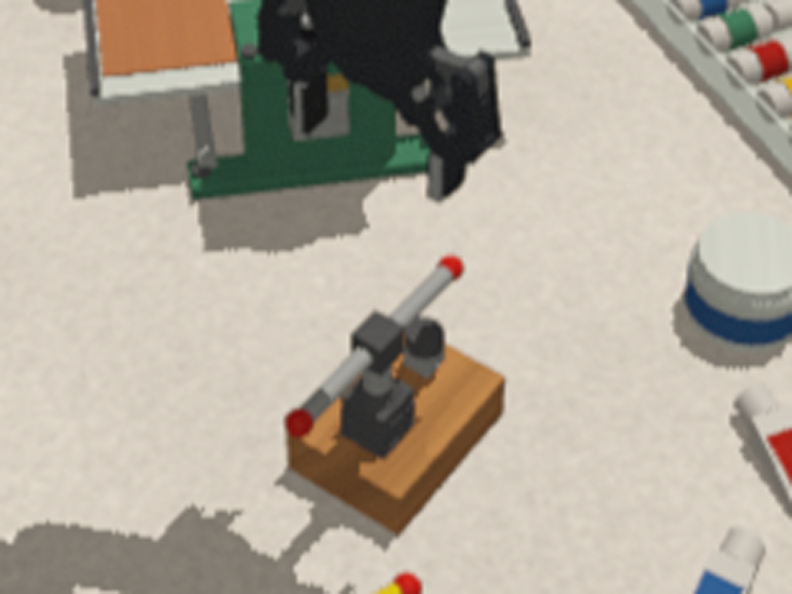

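The picture shows the key upright in the block with its hub at about (380,340) in the crop. The open fingers straddle it across the bar, and the adapter lies well below finger height.

play_rows(translation=[[-0.0025,0.0027,0.05],[-0.0025,0.0027,0.09],[-0.0025,0.0027,0.115],[-0.0025,0.0027,0.13],[-0.0025,0.0027,0.13],[-0.0025,0.0027,0.13]], rotation=[[0,0,0.008],[0,0,0.008],[0,0,0.008],[0,0,0.008],[0,0,0.008],[0,0,0.008]], gripper=[-1,-1,-1,-1,-1,-1], force=40)

```text
time_s: 3.3
eef_pos: [423.4, -223.2, 101.4]
ee_rot: [0.001, 0.973, 0.232, 0.001]
force: [-0.9, -0.5, -0.3]
grip_width: 0.998
grip_force: 0.0
```

```bash
python3 -c "
from h import *
go((423,-222,101),-1.102)"
```

```text
T [ 0.0002 -0.0013  0.0004] R [ 0.0018 -0.0007 -0.0009] | at [ 423.4 -223.2  101.4] F [-0.9 -0.5 -0.3] t 3.3
```

play_rows(translation=[[0,-0.001,0],[0,-0.001,0],[0,-0.001,0],[0,-0.001,0],[0,-0.001,0],[0,-0.001,0],[0,-0.001,0],[0,-0.001,0]], rotation=[[0,0,0],[0,0,0],[0,0,0],[0,0,0],[0,0,0],[0,0,0],[0,0,0],[0,0,0]], gripper=[-1,0.3,0.6,1,1,1,1,1], force=40)

```text
time_s: 4.3
eef_pos: [422.6, -222.2, 100.6]
ee_rot: [0.0, 0.973, 0.232, 0.0]
force: [-0.7, -0.9, 4.5]
grip_width: 0.259
grip_force: 39.6
```

```bash
python3 -c "
from h import *
go((423,-222,101),-1.102);s=ctrl.sense();print(s['grip_force'],s['grip_width']*85)"
```

```text
T [ 0.0005  0.     -0.0004] R [ 0.0006 -0.0002 -0.001 ] | at [ 422.6 -222.2  100.6] F [-0.7 -0.9  4.5] t 4.3
39.55429673194885 22.038190017631724
```

play_rows(translation=[[0,0,0],[0,0,-0.01],[0,0,-0.02],[0,0,-0.03],[0,0,-0.08],[0,0,-0.14],[0,0,-0.2],[0,0,-0.23],[0,0,-0.23]], rotation=[[0,0,0],[0,0,0],[0,0,0],[0,0,0],[0,0,0],[0,0,0],[0,0,0],[0,0,0],[0,0,0]], gripper=[1,1,1,1,1,1,1,1,1], force=80)

```text
time_s: 5.42
eef_pos: [422.7, -222.2, 332.1]
ee_rot: [0.002, 0.973, 0.232, 0.001]
force: [-0.8, 0.4, -5.8]
grip_width: 0.238
grip_force: 79.7
```

Run:
```python
from h import *
S=cap('side');T=cap('top')
bl=[]
for n,d,u,v in(('top',T,229,205),('side',S,304,170)):
    h=24; i=cv2.cvtColor(d['pixels'],cv2.COLOR_RGB2BGR)[v-h:v+h,u-h:u+h]; i=cv2.resize(i,(400,400),interpolation=cv2.INTER_CUBIC); i=np.clip(i*(1.8 if n=='top' else 1),0,255).astype('uint8')
    bl.append(i)
cv2.imwrite('pics/c2.png',np.hstack(bl))
go((562,241.5,330),0.1); s=ctrl.sense(); print(s['grip_width']*85,s['grip_force'])
for n,d in(('top',T),('side',S)):
    h=cv2.cvtColor(d['pixels'],cv2.COLOR_RGB2HSV); m=((h[...,0]<6)|(h[...,0]>174))&(h[...,1]>150)&(h[...,2]>60)
    k,l,q,ce=cv2.connectedComponentsWithStats(m.astype('uint8'))
    print(n,[(tuple(ce[j].round(1)),q[j,4]) for j in range(1,k) if 5<q[j,4]<90])
```

```text
T [ 0.3338 -0.3503 -0.0006] R [-2.600e-03 -6.000e-04 -1.203e+00] | at [ 422.  -221.6  328.9] F [-0.9 -0.4 -6.2] t 5.525
19.486137110130894 79.69596770592034
top [((np.float64(294.2), np.float64(100.7)), np.int32(70)), ((np.float64(344.7), np.float64(101.8)), np.int32(72)), ((np.float64(91.4), np.float64(139.6)), np.int32(80)), ((np.float64(241.2), np.float64(194.4)), np.int32(18)), ((np.float64(323.9), np.float64(217.3)), np.int32(11)), ((np.float64(436.4), np.float64(231.2)), np.int32(40)), ((np.float64(491.0), np.float64(296.9)), np.int32(23)), ((np.float64(499.0), np.float64(364.1)), np.int32(24))]
side [((np.float64(373.8), np.float64(132.4)), np.int32(76)), ((np.float64(387.3), np.float64(130.8)), np.int32(38)), ((np.float64(426.5), np.float64(209.8)), np.int32(68)), ((np.float64(361.5), np.float64(215.3)), np.int32(18)), ((np.float64(333.8), np.float64(222.5)), np.int32(11)), ((np.float64(453.7), np.float64(237.5)), np.int32(73)), ((np.float64(306.2), np.float64(261.6)), np.int32(81)), ((np.float64(343.6), np.float64(397.2)), np.int32(37)), ((np.float64(267.9), np.float64(437.9)), np.int32(67))]
```

View pics/c2.png

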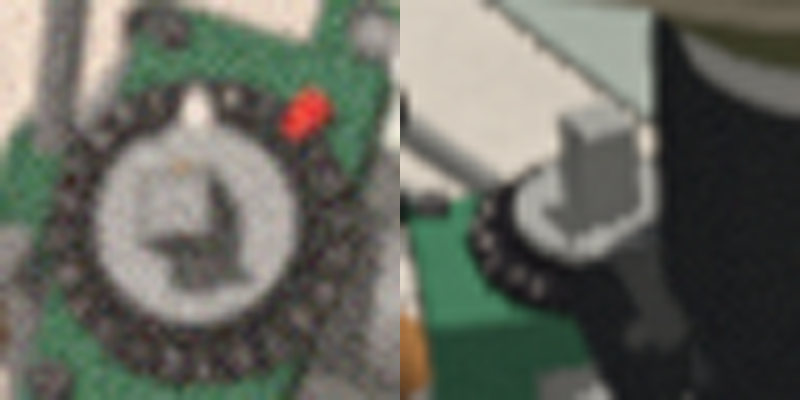

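```bash
cat > m.py <<'E'
from h import *
T=cap('top');S=cap('side')
print('ball+',tri(T,(436.4,231.2),S,(361.5,215.3))[0], 'expected', np.array([422.3+69.3,-221.9+35.1,348]))
print('drive top',tri(T,(225.2,204.8),S,(303.56,159.7)))
ax=onz(T,228.2,207.3,166); print('axis by collar',ax.round(1))
print('axis by dial',onz(T,229-24+195/8.333-.44,205-24+228/8.333-.44,154).round(1))
h=cv2.cvtColor(T['pixels'],cv2.COLOR_RGB2HSV); sub=T['pixels'][188:200,218:240].astype(int)
red=onz(T,241.2,194.35,154)
print(sub.sum(2))
a=lambda p:np.arctan2(*(p-ax)[[1,0]])
print('mark dir',a(red),np.linalg.norm((red-ax)[:2]))
E
python3 m.py
```

```text
ball+ [ 493.8 -187.4  348.6] expected [ 491.6 -186.8  348. ]
drive top (array([562. , 243.1, 193.3]), np.float64(0.5))
axis by collar [560.6 241.1 166. ]
axis by dial [561.2 243.6 154. ]
[[298 254 192 168 169 169 167 163 167 161 181 155 166 173 160 164 176 171
  156 184 166 163]
 [273 221 182 175 174 163 148 161 154 164 157 138 165 168 160 147 158 168
  156 166 149 164]
 [228 199 163 152 162 148 140 156 142 168 174 164 150 135 148 160 143 168
  157 165 173 169]
 [243 192 159 158 135 151 119 119 120 192 214 195 103 111 177 125 136 135
  144 161 150 159]
 [202 167 129 104 120 140 144 117 141 248 298 263 158 136 208 177 107 122
  135 153 146 138]
 [183 172 131 115 103 152 127 100 169 296 352 337 204 127 170 121 100 100
  144 135 129 154]
 [161 185 150 124 101 112 138 118 193 330 369 356 242 123 114 114  92 118
  120 110 114 146]
 [121 155 141 139 108 102 132 153 243 336 360 346 245 164 127 110 108 111
  107  94 107 171]
 [101 120 122  79 120 118 146 219 283 305 327 311 277 244 180 170 139  96
  114 122 133 175]
 [153 107 103 146 162 182 229 263 288 283 296 290 285 283 267 251 204 152
  111 101 125 136]
 [128 104 145 213 254 267 281 295 279 298 285 288 283 286 282 291 258 243
  179 108  94 118]
 [104 179 239 271 290 309 290 288 291 300 271 287 291 283 286 291 294 286
  254 183 116 100]]
mark dir -0.6866270406081729 41.537834221355425
```

Run:
```python
from h import *
T=cap('top')
for ax in((561.4,242.5),(560.6,241.1),(561.2,243.6)):
    ax=np.array(ax)
    for z in(156,162):
        p=onz(T,228.1,193.5,z)[:2]-ax; r=onz(T,241.2,194.35,155)[:2]-ax
        print(ax,z,np.arctan2(p[1],p[0]),np.hypot(*p),np.arctan2(r[1],r[0]),np.hypot(*r))
go((561.4,242.5,330),0.1)
```

```text
[561.4 242.5] 156 0.047370463562859795 32.464892766080695 -0.7296520466903434 41.83167986120844
[561.4 242.5] 162 0.01649925623571991 31.299703701167605 -0.7296520466903434 41.83167986120844
[560.6 241.1] 156 0.08816796105598954 33.358046511717106 -0.691668957500386 41.52470110116334
[560.6 241.1] 162 0.05963855297014056 32.15260606731605 -0.691668957500386 41.52470110116334
[561.2 243.6] 156 0.01340166075644968 32.63140493316075 -0.7457255897838647 42.71955084703768
[561.2 243.6] 162 -0.018527594921700665 31.500850031419994 -0.7457255897838647 42.71955084703768
T [ 0.3337 -0.3515 -0.0005] R [-3.200e-03 -8.000e-04 -1.203e+00] | at [ 422.1 -221.7  328.8] F [-0.3 -0.3 -5.4] t 5.675
```

play_rows(translation=[[0.3337,-0.3515,0],[0.3337,-0.3515,0],[0.3337,-0.3515,0],[0.3337,-0.3515,0],[0.3337,-0.3515,0],[0.3337,-0.3515,0],[0.3337,-0.3515,0],[0.3337,-0.3515,0],[0.3337,-0.3515,0],[0.3337,-0.3515,0]], rotation=[[0,0,-1.143],[0,0,-1.143],[0,0,-1.143],[0,0,-1.143],[0,0,-1.143],[0,0,-1.143],[0,0,-1.143],[0,0,-1.143],[0,0,-1.143],[0,0,-1.143]], gripper=[1,1,1,1,1,1,1,1,1,1])

```text
time_s: 6.92
eef_pos: [561.7, 241.9, 329.3]
ee_rot: [-0.0, 0.693, 0.721, -0.001]
force: [-0.2, -0.8, -4.9]
grip_width: 0.234
grip_force: 79.9
```

```bash
python3 -c "
from h import *
go((561.4,242.5,292),0.04)"
```

```text
T [ 0.0006 -0.0002  0.0373] R [-0.0019  0.0007  0.    ] | at [561.7 241.9 329.3] F [-0.2 -0.8 -4.9] t 6.925
```

play_rows(translation=[[0.0005,0,0.02],[0.0005,0,0.035],[0.0005,0,0.035],[0.0005,0,0.035]], rotation=[[0,0,0],[0,0,0],[0,0,0],[0,0,0]], gripper=[1,1,1,1])

```text
time_s: 7.42
eef_pos: [562.0, 242.4, 296.2]
ee_rot: [0.0, 0.693, 0.721, 0.0]
force: [-0.1, 0.2, -5.3]
grip_width: 0.233
grip_force: 79.9
```

Run:
```python
from h import *
S=cap('side');T=cap('top'); go((561.4,242.5,292),0.04)
s=ctrl.sense(); p=s['eef_pos']
i=cv2.cvtColor(S['pixels'],cv2.COLOR_RGB2BGR)[105:210,240:380]; i=cv2.resize(i,(800,600),interpolation=cv2.INTER_CUBIC); cv2.imwrite('pics/s2.png',i)
for z in(p[2]-76,p[2]-76+48,p[2]+19): print(z,(proj(S,(p[0],p[1],z))-[240,105]+.5)*800/140)
for z in(164,193,198): print('axis',z,(proj(S,(561.4,242.5,z))-[240,105]+.5)*800/140)
```

```text
T [-0.0001 -0.0006  0.0042] R [ 0.0014 -0.0002 -0.0002] | at [562.  242.6 296.2] F [-0.4 -0.6 -4.7] t 7.525
220.24092909696765 [363.57813037 264.98598984]
268.24092909696765 [359.65651112 170.79575118]
315.24092909696765 [355.64558417  74.4605024 ]
axis 164 [366.87529099 370.76075053]
axis 193 [364.62701887 317.10315889]
axis 198 [364.23352827 307.71205442]
```

View pics/s2.png

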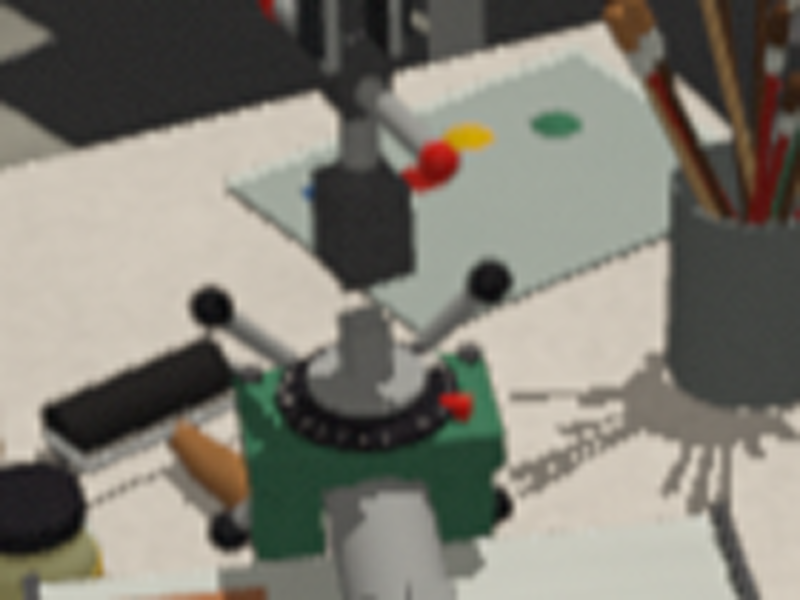

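Run:
```python
from h import *
S=cap('side'); f=lambda p:((proj(S,p)-[240,105]+.5)*800/140).round(0)
def sq(c,z,w,yaw): return [f((c[0]+w/2*np.sqrt(2)*np.cos(yaw+k*np.pi/2+np.pi/4),c[1]+w/2*np.sqrt(2)*np.sin(yaw+k*np.pi/2+np.pi/4),z)).tolist() for k in range(4)]
for y in(0.04,): 
    print('socket mouth',sq((562,242.5),220,34,y)); print('drive top',sq((561.4,242.5),193,19,y)); print('drive top198',sq((561.4,242.5),198,14,y))
print('ball',f((562+77.7*np.cos(.04-np.pi/2),242.5+77.7*np.sin(.04-np.pi/2),315)))
print('collar',f((561.4+27,242.5,164)),f((561.4-27,242.5,164)),[f((561.4+27*np.cos(1.18-np.pi/2),242.5+27*np.sin(1.18-np.pi/2),z)).tolist() for z in(164,170)],[f((561.4-27*np.cos(1.18-np.pi/2),242.5-27*np.sin(1.18-np.pi/2),z)).tolist() for z in(164,170)])
```

```text
socket mouth [[381.0, 237.0], [313.0, 257.0], [346.0, 294.0], [415.0, 274.0]]
drive top [[374.0, 301.0], [336.0, 312.0], [355.0, 333.0], [393.0, 322.0]]
drive top198 [[371.0, 296.0], [343.0, 304.0], [357.0, 320.0], [385.0, 311.0]]
ball [439. 160.]
collar [421. 356.] [312. 386.] [[426.0, 369.0], [426.0, 358.0]] [[307.0, 373.0], [307.0, 362.0]]
```

play_rows(translation=[[0,0,0.006],[0,0.0005,0.012],[0,0.0005,0.016],[0,0.0005,0.018],[0,0.0005,0.02],[0,0.0005,0.021],[0,0.0005,0.022]], rotation=[[0,0,0],[0,0,0],[0,0,0],[0,0,0],[0,0,0],[0,0,0],[0,0,0]], gripper=[1,1,1,1,1,1,1])

```text
time_s: 8.45
eef_pos: [562.3, 242.7, 273.5]
ee_rot: [0.0, 0.693, 0.721, 0.0]
force: [-0.5, 0.3, -4.0]
grip_width: 0.232
grip_force: 79.9
```

play_rows(translation=[[0,0,0.001],[0,0,0.002],[0,0,0.003],[0,0,0.004],[0,0,0.004]], rotation=[[0,0,0],[0,0,0],[0,0,0],[0,0,0],[0,0,0]], gripper=[1,1,1,1,1])

```text
time_s: 9.07
eef_pos: [562.2, 242.7, 269.3]
ee_rot: [-0.0, 0.693, 0.721, -0.0]
force: [-0.3, -0.6, -4.9]
grip_width: 0.236
grip_force: 79.9
```

```bash
python3 -c "
from h import *
go((562.5,242.2,265),0.04);print(ctrl.sense()['wrist_torque'])
S=cap('side')
i=cv2.cvtColor(S['pixels'],cv2.COLOR_RGB2BGR)[135:205,260:355]; cv2.imwrite('pics/s3.png',cv2.resize(i,None,fx=8,fy=8,interpolation=cv2.INTER_CUBIC))"
```

```text
T [-0.0005  0.0003  0.0043] R [-0.0003  0.     -0.    ] | at [562.2 242.7 269.3] F [-0.3 -0.6 -4.9] t 9.075
[0.00531749 0.11834497 0.0279893 ]
```

View pics/s3.png

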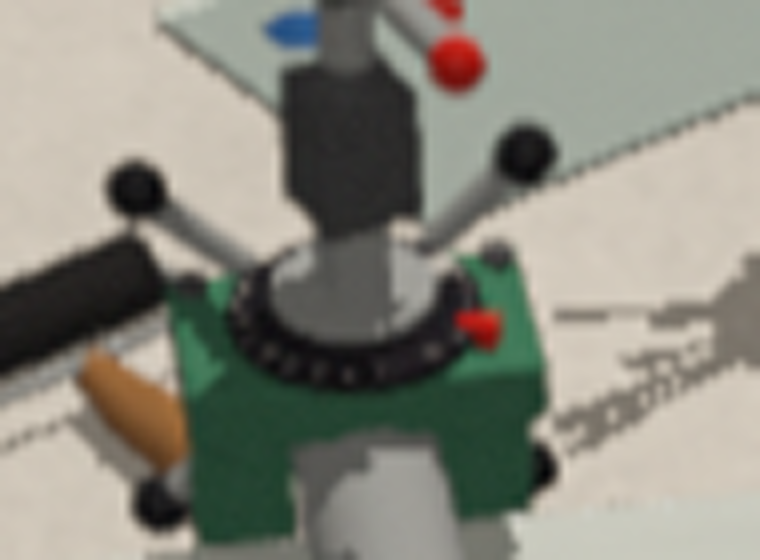

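The socket (columns 284–420) sits centred over the drive (315–392), just about at its top. I'll keep descending slowly and watch the force.

play_rows(translation=[[0,0,0.001],[0,0,0.002],[0,0,0.003],[0,0,0.004],[0,0,0.004]], rotation=[[0,0,0],[0,0,0],[0,0,0],[0,0,0],[0,0,0]], gripper=[1,1,1,1,1])

```text
time_s: 9.75
eef_pos: [562.1, 242.7, 265.0]
ee_rot: [-0.0, 0.693, 0.721, -0.0]
force: [-1.8, -1.0, -6.0]
grip_width: 0.235
grip_force: 79.8
```

play_rows(translation=[[0,0,0.001],[0,0,0.002],[0,0,0.003],[0,0,0.003]], rotation=[[0,0,0],[0,0,0],[0,0,0],[0,0,0]], gripper=[1,1,1,1])

```text
time_s: 10.25
eef_pos: [562.4, 242.8, 263.2]
ee_rot: [0.0, 0.693, 0.721, 0.001]
force: [-2.4, -0.2, 2.7]
grip_width: 0.237
grip_force: 81.1
```

play_rows(translation=[[0,0,0.0005],[0,0,0.001],[0,0,0.001]], rotation=[[0,0,0],[0,0,0],[0,0,0]], gripper=[1,1,1])

```text
time_s: 10.62
eef_pos: [562.5, 242.8, 262.5]
ee_rot: [0.001, 0.693, 0.721, 0.001]
force: [-3.3, 0.4, 5.4]
grip_width: 0.233
grip_force: 81.7
```

play_rows(translation=[[0,0,0.0005],[0,0,0.001],[0,0,0.001]], rotation=[[0,0,0],[0,0,0],[0,0,0]], gripper=[1,1,1])

```text
time_s: 11.0
eef_pos: [562.6, 242.9, 262.2]
ee_rot: [0.001, 0.693, 0.721, 0.001]
force: [-3.8, -0.3, 9.1]
grip_width: 0.238
grip_force: 82.2
```

```bash
python3 -c "
from h import *
go((562.5,242.2,240),0.04);print(ctrl.sense()['wrist_torque'])"
```

```text
T [-0.0007 -0.0002  0.0222] R [ 0.0032 -0.0007  0.0001] | at [562.6 242.9 262.2] F [-3.8 -0.3  9.1] t 11.0
[ 0.00163177  0.88179707 -0.05258824]
```

play_rows(translation=[[0,-0.0006,0],[0,-0.0006,0.0005],[0,-0.0006,0.0005]], rotation=[[0,0,0],[0,0,0],[0,0,0]], gripper=[1,1,1])

```text
time_s: 11.38
eef_pos: [562.1, 242.8, 261.0]
ee_rot: [0.001, 0.693, 0.721, 0.001]
force: [-2.1, 0.3, 5.9]
grip_width: 0.233
grip_force: 81.7
```

play_rows(translation=[[0,-0.0002,0.0005],[0,-0.0002,0.001],[0,-0.0002,0.001]], rotation=[[0,0,0],[0,0,0],[0,0,0]], gripper=[1,1,1])

```text
time_s: 11.75
eef_pos: [561.9, 242.8, 259.9]
ee_rot: [0.001, 0.693, 0.721, 0.001]
force: [-2.8, -0.1, 4.3]
grip_width: 0.231
grip_force: 81.5
```

play_rows(translation=[[0,-0.0003,0.001],[0,-0.0003,0.002],[0,-0.0003,0.003],[0,-0.0003,0.003]], rotation=[[0,0,0],[0,0,0],[0,0,0],[0,0,0]], gripper=[1,1,1,1])

```text
time_s: 12.25
eef_pos: [561.2, 242.6, 255.2]
ee_rot: [-0.0, 0.693, 0.721, -0.0]
force: [-0.3, -0.6, -1.1]
grip_width: 0.234
grip_force: 80.5
```

play_rows(translation=[[0,0,0.0015],[0,0,0.003],[0,0,0.0045],[0,0,0.006],[0,0,0.006]], rotation=[[0,0,0],[0,0,0],[0,0,0],[0,0,0],[0,0,0]], gripper=[1,1,1,1,1])

```text
time_s: 12.88
eef_pos: [561.1, 242.6, 249.2]
ee_rot: [-0.0, 0.693, 0.721, -0.0]
force: [1.4, 0.0, -1.9]
grip_width: 0.234
grip_force: 80.4
```

play_rows(translation=[[0,0.0002,0.0015],[0,0.0002,0.003],[0,0.0002,0.004],[0,0.0002,0.004]], rotation=[[0,0,0],[0,0,0],[0,0,0],[0,0,0]], gripper=[1,1,1,1])

```text
time_s: 13.38
eef_pos: [561.2, 242.6, 245.3]
ee_rot: [-0.0, 0.693, 0.721, -0.0]
force: [1.0, 0.4, -3.0]
grip_width: 0.236
grip_force: 80.3
```

play_rows(translation=[[0,0.0002,0.001],[0,0.0002,0.002],[0,0.0002,0.002]], rotation=[[0,0,0],[0,0,0],[0,0,0]], gripper=[1,1,1])

```text
time_s: 13.75
eef_pos: [561.2, 242.6, 242.7]
ee_rot: [-0.001, 0.693, 0.721, -0.001]
force: [-0.0, 0.7, -7.9]
grip_width: 0.237
grip_force: 79.5
```

play_rows(translation=[[0,0,0.0005],[0,0,0.001],[0,0,0.001]], rotation=[[0,0,0],[0,0,0],[0,0,0]], gripper=[1,1,1])

```text
time_s: 14.12
eef_pos: [561.4, 242.7, 242.6]
ee_rot: [-0.0, 0.693, 0.721, -0.0]
force: [-1.4, -0.5, -8.3]
grip_width: 0.234
grip_force: 79.4
```

play_rows(translation=[[0,0,0.0003],[0,0,0.0006],[0,0,0.0006]], rotation=[[0,0,0],[0,0,0],[0,0,0]], gripper=[1,1,1])

```text
time_s: 14.5
eef_pos: [561.5, 242.7, 242.4]
ee_rot: [0.0, 0.693, 0.721, 0.0]
force: [-1.2, -0.8, -4.9]
grip_width: 0.235
grip_force: 79.8
```

```bash
python3 -c "
from h import *
for k in range(3):
    cap('top');go((561.2,242.6,241),0.04)
print(ctrl.sense()['wrist_torque'])"
```

```text
T [-0.0001 -0.0004  0.0014] R [ 0.0001 -0.      0.    ] | at [561.5 242.7 242.4] F [-1.3 -0.2 -4.6] t 14.55
T [-0.0001 -0.0004  0.0014] R [ 0.0001 -0.0001  0.0001] | at [561.6 242.8 242.4] F [-2.1 -0.3 -5.4] t 14.6
T [-0.0001 -0.0004  0.0014] R [ 0.0001 -0.0001  0.    ] | at [561.6 242.7 242.4] F [-1.1 -0.  -5.6] t 14.65
[-0.06793642  0.35198438 -0.06114755]
```

play_rows(translation=[[0,0,0.0005],[0,0,0.001],[0,0,0.001]], rotation=[[0,0,0],[0,0,0],[0,0,0]], gripper=[1,1,1])

```text
time_s: 15.02
eef_pos: [561.6, 242.7, 241.3]
ee_rot: [0.0, 0.693, 0.721, 0.0]
force: [-2.2, 0.2, -5.7]
grip_width: 0.234
grip_force: 80.0
```

play_rows(translation=[[0,0,0.0004],[0,0,0.0008],[0,0,0.0008]], rotation=[[0,0,0],[0,0,0],[0,0,0]], gripper=[1,1,1])

```text
time_s: 15.4
eef_pos: [561.7, 242.7, 241.0]
ee_rot: [0.0, 0.693, 0.721, 0.0]
force: [-2.4, -0.6, -0.1]
grip_width: 0.237
grip_force: 80.6
```

Contact is rising now, so I'll push a bit further to confirm the hard shoulder.

play_rows(translation=[[0,-0.0003,0.0003],[0,-0.0003,0.0006],[0,-0.0003,0.0006]], rotation=[[0,0,0],[0,0,0],[0,0,0]], gripper=[1,1,1])

```text
time_s: 15.78
eef_pos: [561.6, 242.7, 240.9]
ee_rot: [0.001, 0.693, 0.721, 0.001]
force: [-2.2, -0.3, 4.9]
grip_width: 0.239
grip_force: 81.5
```

play_rows(translation=[[0,-0.0002,0.0003],[0,-0.0002,0.0006],[0,-0.0002,0.0006]], rotation=[[0,0,0],[0,0,0],[0,0,0]], gripper=[1,1,1])

```text
time_s: 16.15
eef_pos: [561.6, 242.7, 240.8]
ee_rot: [0.001, 0.693, 0.721, 0.001]
force: [-3.3, -1.3, 8.2]
grip_width: 0.233
grip_force: 81.9
```

play_rows(translation=[[0,0,-0.0007],[0,0,-0.0007],[0,0,-0.0007],[0,0,-0.0007],[0,0,-0.0007],[0,0,-0.0007],[0,0,-0.0007],[0,0,-0.0007],[0,0,-0.0007]], rotation=[[0,0,0.05],[0,0,0.13],[0,0,0.22],[0,0,0.31],[0,0,0.4],[0,0,0.49],[0,0,0.57],[0,0,0.65],[0,0,0.65]], gripper=[1,1,1,1,1,1,1,1,1])

```text
time_s: 17.27
eef_pos: [561.5, 242.6, 240.9]
ee_rot: [0.0, 0.887, 0.462, 0.001]
force: [-2.0, -2.3, 5.6]
grip_width: 0.234
grip_force: 81.5
```

```bash
python3 -c "
from h import *
go((561.6,242.7,241),-0.7);print(ctrl.sense()['wrist_torque'])
S=cap('side');T=cap('top')
i=cv2.cvtColor(S['pixels'],cv2.COLOR_RGB2BGR)[150:200,275:340]; a=cv2.resize(i,(390,300),interpolation=cv2.INTER_CUBIC)
i=cv2.cvtColor(T['pixels'],cv2.COLOR_RGB2BGR)[180:230,200:265]; b=cv2.resize(i,(390,300),interpolation=cv2.INTER_CUBIC)
cv2.imwrite('pics/t1.png',np.hstack([a,np.clip(b*1.8,0,255).astype('uint8')]))"
```

```text
T [ 0.0002  0.     -0.0001] R [ 0.0015 -0.0012  0.0903] | at [561.5 242.6 240.9] F [-2.  -2.3  5.6] t 17.275
[-0.26925336  0.33356999  0.02476995]
```

View pics/t1.png

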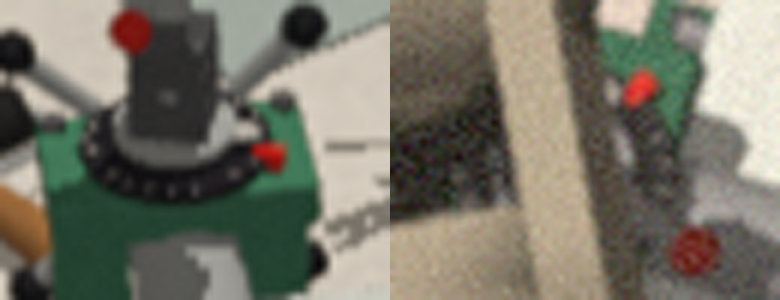

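```bash
cat > p.py <<'E'
from h import *
S=cap('side'); px=S['pixels'].astype(int)
u0,v0,u1,v1=308,165,323,181
sub=px[v0:v1,u0:u1]; g=sub.sum(2)
print(g)
h=cv2.cvtColor(S['pixels'],cv2.COLOR_RGB2HSV); m=((h[...,0]<6)|(h[...,0]>174))&(h[...,1]>150)&(h[...,2]>60); m[:v0]=0;m[v1:]=0;m[:,:u0]=0;m[:,330:]=0
r=np.argwhere(m).mean(0)[::-1]; ax=np.array([561.5,242.6])
print('red',r); q=onz(S,*r,154)[:2]-ax; print('mark',np.arctan2(q[1],q[0]),np.hypot(*q))
print('ray dirs: pixel of predicted pointer at radius 32 by angle, z157/160')
for z in(157,160,163):
    print(z,[(a,proj(S,(ax[0]+32*np.cos(a),ax[1]+32*np.sin(a),z)).round(1).tolist()) for a in(-.5,-.6,-.7,-.75)])
E
python3 p.py
```

```text
[[138 134 154 203 243 251 261 267 383 530 592 571 430 372 343]
 [133 156 154 217 247 185 284 275 388 490 505 446 283 236 231]
 [131 161 161 309 400 296 262 210 252 289 310 279 195 181 180]
 [133 152 189 411 478 427 223  99 131 274 249 262 226 206 165]
 [134 150 242 456 485 471 285 162 160 251 191 228 268 260 233]
 [124 168 344 466 480 480 424 404 388 295 201 189 265 277 272]
 [125 197 427 476 477 469 496 533 515 458 277 169 255 282 276]
 [126 225 453 476 469 419 438 482 455 434 271 141 214 270 280]
 [181 268 455 465 404 300 266 273 246 242 206 163 221 285 289]
 [366 377 426 387 270 152  86  79 105 183 219 233 272 305 285]
 [393 373 340 251 147  88  74  75 113 192 213 228 239 253 263]
 [272 238 199 132  84  96 103  98 133 200 168 163 179 189 226]
 [144 115  83  72  87 110 114  99 129 165 111 132 149 167 239]
 [ 58  74  84  95 109 182 191 116  84  88 127 155 174 190 258]
 [ 88  91 103 102 101 178 177 110  78 114 224 236 234 243 268]
 [107 103  97  93  86  97  80  88 144 215 275 277 268 268 266]]
red [319.29411765 175.29411765]
mark -0.7507197709169355 42.301137038846065
ray dirs: pixel of predicted pointer at radius 32 by angle, z157/160
157 [(-0.5, [316.1, 171.9]), (-0.6, [315.9, 172.6]), (-0.7, [315.7, 173.3]), (-0.75, [315.5, 173.7])]
160 [(-0.5, [316.1, 171.0]), (-0.6, [315.9, 171.7]), (-0.7, [315.7, 172.4]), (-0.75, [315.5, 172.7])]
163 [(-0.5, [316.0, 170.0]), (-0.6, [315.9, 170.7]), (-0.7, [315.6, 171.4]), (-0.75, [315.4, 171.7])]
```

```bash
cat > q.py <<'E'
from h import *
S=cap('side');T=cap('top')
def white(im,u0,v0,u1,v1,th):
    g=im[v0:v1,u0:u1].astype(float).sum(2); sat=im[v0:v1,u0:u1].astype(int); w=np.clip(g-th,0,None)*((sat.max(2)-sat.min(2))<60)
    vv,uu=np.mgrid[v0:v1,u0:u1]; return np.array([(w*uu).sum(),(w*vv).sum()])/w.sum()
if __name__=='__main__':
    s0=cv2.imread('pics/side0.png')
    print('side0 slack region'); print(s0[160:176,306:322].astype(int).sum(2))
    print('side0 set region'); print(s0[212:226,318:336].astype(int).sum(2))
    t0=cv2.imread('pics/top0.png'); print('top0 set'); print(t0[214:228,314:332].astype(int).sum(2))
E
python3 q.py
```

```text
side0 slack region
[[463 454 349 349 395 442 470 481 481 457 405 351 311 280 255 262]
 [376 354 391 487 383 373 416 475 459 403 347 308 273 256 289 353]
 [267 266 406 570 521 395 359 418 395 348 307 273 259 346 496 526]
 [253 258 377 574 584 524 442 369 335 304 272 268 345 514 588 595]
 [251 253 316 484 493 513 431 345 300 267 274 389 513 583 548 527]
 [259 251 289 411 373 364 264 241 249 281 374 520 585 563 422 370]
 [254 258 323 454 439 390 276 244 324 414 444 482 497 441 282 230]
 [257 259 324 459 474 466 421 435 495 529 465 329 304 273 186 172]
 [259 252 302 454 474 469 467 492 512 485 392 311 245 256 222 200]
 [257 251 278 448 468 466 462 466 405 294 207 245 189 224 264 257]
 [256 251 290 446 466 464 469 464 317 143  86 144 175 188 265 275]
 [262 281 381 457 466 465 472 457 272 120  92 124 169 158 256 273]
 [381 401 457 466 470 467 465 407 219 100  93 104 171 136 215 266]
 [454 466 469 469 466 448 408 297 151  95  93 122 185 166 219 282]
 [470 466 467 451 428 373 282 167 101  91 114 192 224 231 264 298]
 [437 428 397 372 334 247 157  90  86  94 123 193 215 226 237 241]]
side0 se
[... 1419 characters left out ...]
140 147 159 151 144 164]
 [158 111  90 102 112 131 107 118 217 221 185 137 129 146 161 156 162 167]
 [148 129 128  98  95  87 107 182 266 281 216 122  96 109 114 146 166 159]
 [102 113  96  95 111  81 157 231 307 331 228 128 108 121 106 121 141 151]
 [117 118 123 122 119 137 200 293 349 334 218 109  84  91  91 107 114 144]
 [185 214 209 224 219 222 263 293 315 322 210  93  91 103 108 106 133 116]
 [242 270 283 257 265 265 284 261 302 300 206 112  99  98  87 109 136 138]
 [269 275 288 276 269 265 255 262 276 275 222 164 113  99 122 119 122  97]
 [271 269 284 261 248 283 269 274 266 269 256 234 181 108  84  91 115 101]
 [258 256 249 256 261 272 257 275 264 257 255 258 217 164 129  91 104  94]]
```

Run:
```python
from h import *
S=cap('side');T=cap('top')
print('slack ptr0',tri(T,(228.1,193.5),S,(315.2,167.3)))
sp=tri(T,(322.6,221.6),S,(328.3,219.0));print('set ptr',sp,'set mark',tri(T,(324.1,217.3),S,(333.5,222.4)))
print('slack mark',tri(T,(241.2,194.35),S,(319.3,175.3)))
```

```text
slack ptr0 (array([593.6, 243.1, 160.3]), np.float64(0.9))
set ptr (array([531.2,  29.7, 166.2]), np.float64(0.8)) set mark (array([542.9,  26.4, 154.1]), np.float64(0.6))
slack mark (array([592.9, 214.9, 153.1]), np.float64(0.0))
```

play_rows(translation=[[0,0,0],[0,0,0],[0,0,0],[0,0,0]], rotation=[[0,0,0.05],[0,0,0.1],[0,0,0.14],[0,0,0.14]], gripper=[1,1,1,1])

```text
time_s: 18.12
eef_pos: [561.5, 242.6, 240.9]
ee_rot: [0.0, 0.917, 0.399, 0.001]
force: [-1.3, -2.5, 5.4]
grip_width: 0.236
grip_force: 81.5
```

```bash
python3 p.py; python3 -c "
from h import *
go((561.6,242.7,241),-0.75)"
```

```text
[[125 133 152 143 218 254 262 270 381 528 594 569 429 372 343]
 [134 155 149 131 161 166 287 276 387 489 506 449 285 238 235]
 [136 182 147 169 310 276 266 212 253 292 307 283 189 179 183]
 [138 181 155 282 435 422 227 108 135 279 252 260 231 204 159]
 [134 162 229 405 479 477 292 119 110 248 190 227 271 256 237]
 [125 173 345 464 483 480 352 197 151 156 174 192 267 280 276]
 [120 230 431 475 479 472 448 407 390 273 186 164 257 273 277]
 [155 336 464 477 473 450 504 509 508 416 245 132 219 273 277]
 [237 421 468 451 417 366 428 441 443 386 245 164 225 285 287]
 [380 451 436 375 289 209 222 231 234 227 231 231 270 300 288]
 [381 378 344 249 152  79  85  75  93 142 211 220 238 248 263]
 [255 228 205 132  96  79  92  79 131 192 162 165 184 187 224]
 [149 112  84  77  87 108 109 101 130 167 109 132 153 170 240]
 [ 61  78  72  95 110 187 190 120  91  90 126 160 180 192 261]
 [ 82  97 100  99 111 174 182 111  82 117 226 237 236 239 265]
 [107  99 106  95  87  90  80  76 135 218 272 277 273 265 266]]
red [319.4375 175.375 ]
mark -0.7561930676270167 42.7690507117365
ray dirs: pixel of predicted pointer at radius 32 by angle, z157/160
157 [(-0.5, [316.1, 171.9]), (-0.6, [315.9, 172.6]), (-0.7, [315.7, 173.3]), (-0.75, [315.5, 173.7])]
160 [(-0.5, [316.1, 171.0]), (-0.6, [315.9, 171.7]), (-0.7, [315.7, 172.4]), (-0.75, [315.5, 172.7])]
163 [(-0.5, [316.0, 170.0]), (-0.6, [315.9, 170.7]), (-0.7, [315.6, 171.4]), (-0.75, [315.4, 171.7])]
T [ 0.0002 -0.     -0.0001] R [ 0.0015 -0.0014  0.0014] | at [561.5 242.6 240.9] F [-2.1 -1.8  5.1] t 18.175
```

play_rows(translation=[[0,0,0],[0,0,0],[0,0,0],[0,0,0],[0,0,0],[0,0,0],[0,0,-0.05],[0,0,-0.1],[0,0,-0.15]], rotation=[[0,0,0.03],[0,0,0.03],[0,0,0.03],[0,0,0.03],[0,0,0.03],[0,0,0.03],[0,0,0.03],[0,0,0.03],[0,0,0.03]], gripper=[1,1,0.2,-0.5,-1,-1,-1,-1,-1])

```text
time_s: 19.3
eef_pos: [560.7, 242.7, 391.8]
ee_rot: [0.0, 0.923, 0.385, 0.0]
force: [-0.4, 0.6, 0.2]
grip_width: 1.003
grip_force: 0.0
```

```bash
python3 -c "
from h import *
print(go((330,60,391),-0.78))"
```

```text
T [-0.2921 -0.0356  0.0007] R [ 0.0002 -0.0004  0.0001] | at [560.7 242.7 391.8] F [-0.4  0.6  0.2] t 19.3
(array([-0.29211987, -0.03562445,  0.00067979]), array([ 0.00018624, -0.00037729,  0.00014475]))
```

play_rows(translation=[[-0.439,0.11,0],[-0.439,0.11,0],[-0.439,0.11,0],[-0.439,0.11,0],[-0.439,0.11,0],[-0.439,0.11,0],[-0.439,0.11,0],[-0.439,0.11,0],[-0.439,0.11,0]], rotation=[[0,0,0],[0,0,0],[0,0,0],[0,0,0],[0,0,0],[0,0,0],[0,0,0],[0,0,0],[0,0,0]], gripper=[-1,-1,-1,-1,-1,-1,-1,-1,-1])

```text
time_s: 20.42
eef_pos: [330.2, -147.4, 390.1]
ee_rot: [0.0, 0.923, 0.384, 0.0]
force: [0.7, 1.1, 0.0]
grip_width: 1.001
grip_force: 0.0
```

```bash
python3 -c "
from h import *
go((330,-150,391),-0.78)
S=cap('side','sf.png');T=cap('top','tf.png')
i=cv2.cvtColor(S['pixels'],cv2.COLOR_RGB2BGR)[150:200,275:335]; a=cv2.resize(i,None,fx=6,fy=6,interpolation=cv2.INTER_CUBIC)
i=cv2.cvtColor(T['pixels'],cv2.COLOR_RGB2BGR)[180:230,200:260]; b=cv2.resize(i,None,fx=6,fy=6,interpolation=cv2.INTER_CUBIC)
cv2.imwrite('pics/t2.png',np.hstack([a,np.clip(b*1.8,0,255).astype('uint8')]))
print(T['pixels'][188:214,228:250].astype(int).sum(2))"
```

```text
T [-0.002   0.0017 -0.0009] R [ 0.0004 -0.0001 -0.0025] | at [ 330.2 -147.4  390.1] F [0.7 1.1 0. ] t 20.425
[[157 153 157 167 137 170 162 161 140 167 164 149 182 150 152 173 146 164
  163 158 138 156]
 [164 160 146 157 150 177 162 151 161 165 171 150 166 147 161 150 161 158
  167 153 147 175]
 [148 151 130 145 143 153 155 163 162 156 121 175 155 153 187 186 151 161
  160 164 172 160]
 [143 115  94 136 159 140 134 138 138 169 143 171 165 154 181 164 167 155
  173 170 156 167]
 [131 118 128 142 196 161 119 119 156 147 149 168 166 203 197 174 184 165
  158 161 158 161]
 [125  82  95 129 169 141  99  99 145 122 113 142 174 191 207 191 163 174
  167 163 158 159]
 [106  99 112  95 118 113 116  77 125 121 144 164 191 203 177 152 148 126
  145 154 174 149]
 [128 155 153 126 121 110  87  98 131 151 216 235 217 212 181 151 107 116
  157 165 160 123]
 [163 216 230 213 208 156 143 141 214 275 308 309 242 167 141 112 124 139
  154 165 153 117]
 [157 232 273 272 264 242 216 262 320 346 350 306 193 131 109 111 124 152
  171 166 138 122]
 [154 183 233 282 287 281 270 324 347 358 330 230 154 118 117
[... 727 characters left out ...]
9 255 181 111  91 120 103 122
  129 101 152 159]
 [269 263 246 208 157  65 114  95  72 114 203 272 191 114 121 118 123 142
  124 121 124 143]
 [254 261 263 244 205 142 109  99  67 107 177 231 178 100 105 116  95 131
   96 111 121 147]
 [257 259 267 256 235 208 148 107 120 126 144 204 153  91 101  90 106  91
  124 111 122 135]
 [228 242 259 270 247 249 201 156 150 142 153 158 125  97  90  91 108 114
  105  97 104 144]
 [209 233 257 247 256 238 234 203 168 143 145 107  89  62 110 129 132 164
  143 131 134 154]
 [131 207 217 252 265 263 259 252 214 185 157 122  90  74 113 101 115 154
  133 107 140 148]
 [123 156 176 235 249 281 263 238 241 217 156 119 100  89  86  96 122 120
  104  93 139 152]]
```

View pics/t2.png

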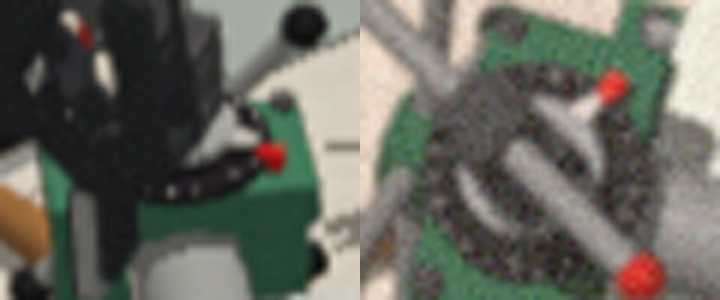

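Run:
```python
from h import *
T=cap('top'); P=T['pixels'].astype(float).sum(2)
t0=cv2.imread('pics/top0.png').astype(float).sum(2)
def ang(u,v,z,ax): p=onz(T,u,v,z)[:2]-ax; return np.arctan2(p[1],p[0]).round(3),np.hypot(*p).round(1)
def cen(I,ax,lo,hi,amin,amax,z,th):
    u,v=np.meshgrid(np.arange(205,255.,.25),np.arange(182,232.,.25)); S=cv2.remap(I.astype('float32'),u.astype('float32'),v.astype('float32'),cv2.INTER_LINEAR)
    C=-T['R'].T@T['t']; r=np.stack([(u-T['K'][0,2])/T['K'][0,0],(v-T['K'][1,2])/T['K'][0,0],np.ones_like(u)],-1)@T['R']
    X=C+r*((z-C[2])/r[...,2])[...,None]; d=X[...,:2]-ax; a=np.arctan2(d[...,1],d[...,0]); R=np.hypot(d[...,0],d[...,1])
    m=(R>lo)&(R<hi)&(a>amin)&(a<amax); w=np.clip(S-th,0,None)*m; return (w*a).sum()/w.sum()
for ax in((561.5,242.6),(561,242),(562,243.2)):
    ax=np.array(ax)
    print(ax,'mark',ang(241.2,194.35,153.5,ax),'before',cen(t0,ax,30,35,-.3,.4,160.3,180).round(3),'after',[cen(P,ax,lo,lo+3,-1.1,-.4,160.3,190).round(3) for lo in(29,31,33)])
```

```text
[561.5 242.6] mark (np.float64(-0.725), np.float64(41.9)) before 0.023 after [np.float64(-0.725), np.float64(-0.728), np.float64(-0.731)]
[561 242] mark (np.float64(-0.706), np.float64(41.9)) before 0.041 after [np.float64(-0.698), np.float64(-0.704), np.float64(-0.708)]
[562.  243.2] mark (np.float64(-0.743), np.float64(41.9)) before 0.004 after [np.float64(-0.75), np.float64(-0.753), np.float64(-0.755)]
```

The pointer stands on the mark to within about 0.01 rad. I'll clear the side view and check the key is still seated.

play_rows(translation=[[-0.234,0.048,0],[-0.234,0.048,0],[-0.234,0.048,0],[-0.234,0.048,0],[-0.234,0.048,0],[-0.234,0.048,0],[-0.234,0.048,0]], rotation=[[0,0,0],[0,0,0],[0,0,0],[0,0,0],[0,0,0],[0,0,0],[0,0,0]], gripper=[-1,-1,-1,-1,-1,-1,-1])

```text
time_s: 21.45
eef_pos: [201.1, -346.0, 390.3]
ee_rot: [0.0, 0.922, 0.386, -0.0]
force: [-0.3, 0.6, -0.8]
grip_width: 1.0
grip_force: 0.0
```

Run:
```python
from h import *
S=cap('side','se.png');T=cap('top')
B={}
for n,d in(('top',T),('side',S)):
    h=cv2.cvtColor(d['pixels'],cv2.COLOR_RGB2HSV); m=((h[...,0]<6)|(h[...,0]>174))&(h[...,1]>150)&(h[...,2]>60)
    k,l,q,ce=cv2.connectedComponentsWithStats(m.astype('uint8'))
    B[n]=[ce[j] for j in range(1,k) if 5<q[j,4]<90]
for s in(1,-1):
    e=np.array([561.5+77.7*s*np.cos(.84),242.6+77.7*s*np.sin(.84),260.3]); b=[]
    for n,d in(('top',T),('side',S)):
        p=proj(d,e); b.append(min(B[n],key=lambda c:np.hypot(*(c-p)))); print(n,p.round(1),b[-1].round(1))
    print(e.round(1),tri(T,b[0],S,b[1]))
```

```text
top [192.8 174.2] [194.2 173.2]
side [311.8 121.8] [314. 122.]
[613.4 300.5 260.3] (array([616.8, 297.3, 260.3]), np.float64(1.7))
top [247.4 224.8] [246.6 226.1]
side [292.2 153.9] [291.3 154.3]
[509.6 184.7 260.3] (array([507.5, 186.2, 258.7]), np.float64(0.8))
```

```bash
python3 -c "
from rig import ctrl
print(ctrl.finish_job())"
```

```text
the job is handed in; nothing more can be done
None
```

The job is handed in: the key is fully home on the slack (left) screw, the pointer reads within about 0.01 rad of the red mark, the push stayed near 14 N, and the arm finished clear of everything.

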